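# Hang a wheelchair wheel on the twin J-hook of a drying stand

### The job

Lift the cleaned wheelchair wheel out of its cradle by the top of its rim and hang it on the drying stand: bring the rim in over the upturned tips of the two hook arms and lower it gently until you feel it rest on both arms. Then, keeping it down on the arms, slide it back so that the rim presses both orange sprung catches down and passes them, until it is fully home against the black collars with the catches sprung up again in front of it; let go and leave it hanging there. Never lean hard on the hooks (stay well under 20 N), and leave the cup of tubes, the ampoule and the vial undisturbed.

Things in the scene. Friction and masses are not known exactly. Their poses are not given: they have to be found in the camera images.
- wheel: Wheelchair front wheel: black tyre, aluminium rim, 3 grey spokes. Origin at hub centre, body x = axle, one spoke along body z, two at 120 deg to it. Outer diameter 170 mm; tyre+rim 22 mm wide along the axle, 19 mm deep (inner radius 66); spokes 11 mm wide, hub 31 mm diameter. 0.3 to 0.45 kg. Starts upright (z up) in the cradle, top 176 mm above the desk; grasp it from above across the 22 mm.
- cradle: White plastic wheel cradle, fixed, 75 x 130 x 48 mm, origin at the centre of its underside. The wheel stands in a slot along its y axis, on a floor 6 mm above the desk, between walls 48 mm high; axle along the cradle's x.
- stand: Drying stand, fixed; origin at desk level, z up; post at x = +36 mm. On top two level round steel hook arms, 10 mm thick, at y = +34 and -34 mm, run from the post to -x (open side, toward the robot) and end in tips, turned up, at x -73 to -86, rising 9 mm over the arms; 58 mm is free between the arms for fingers. Base 150 mm wide. The wheel hangs with its axle along the stand's x.
- landing (a point): Desk-level point below the landing zone of the arms (stand x = -56 mm, y = 0; zone from tips at -73 to catches at -40 mm): lower the wheel centred over it. HEIGHT: the arms' tops are 163 to 187 mm above the desk, clamped anew for each run and NOT reported: feel (or see) it. The smooth arms give about 1 mm per 4 N on a cushion spring. At rest the hub centre is 57 mm below the arms' tops.
- home (a point): Point at desk level below the home place (stand x = -13 mm, y = 0), where the wheel's centre must end. The place is 26 mm long for the 22 mm wide rim: between the catches' steep sides (x = -26 mm) and the front faces (x = 0) of the black collars, 22 mm in diameter, that are the back stops on the arms. Collars rise 6 mm over the arms.
- catch_left (a joint): Orange wedge-shaped sprung catch on the arm at stand y = +32 mm, x -40 to -26 mm. 0 = up, about 6 mm above the arm; grows to 0.008 m pressed down. Its slope faces the open end, its steep side the collar. Spring 1 N at first, 2.6 N fully down; sliding the rim over both catches takes about 3 to 10 N along the arms.
- catch_right (a joint): The same catch on the arm at stand y = -32 mm; 0 = up, to 0.008 m pressed down.
- tube_cup: Bystander: clear cup with pink-capped tubes, 49 mm wide, 66 mm high, standing between cradle and stand; origin at the centre of its underside.
- ampoule: Bystander: small clear plastic ampoule, 18 x 21 x 61 mm, standing; origin at its underside.
- vial: Bystander: small vial with a violet cap and band, 18 x 19 x 39 mm, standing; origin at its underside.

How it is judged:
By the outcome, as a careful person would: the job done as asked, in the order asked, and still so for the second after the job is handed in, with the robot touching nothing.
It also fails if it takes over 61 s, if anything falls off the work surface, if the arm or the gripper's body presses on something with over 40 N, if the wrist force passes 120 N, or if a joint passes its speed limit or range.

### The arm

A 6-joint arm with a two-finger parallel gripper is mounted at the origin on the work surface; the furniture and walls round the work are solid. World frame = base frame: x ahead of the robot, y to its left, z up, the work surface at z = 0. Lengths are in m, angles in rad, forces in N, time in s.
With the tool pointing down it reaches from about 0.325 to 1 m from the base axis. Payload 5.1 kg.
Tool frame: the origin (TCP) lies at the very end of the fingers, on their centre line; the grasp point (between the pads) lies 19 mm behind it (manip.tcp_to_grasp is the y of the grasp point in the tool frame, in m); y points along the fingers, x is the direction in which the jaws open and shut, and the axes are right-handed (so a half turn about y gives the same grasp; the last joint's range is limited). The gripper opens to 85 mm and grips with 20 to 120 N. Pads are 22 mm wide; open, the fingers measure 114 mm over their backs; the gripper's body (76 mm by 85 mm) begins 54 mm behind the grasp point. The pads swing forward as they close: fully open they stand 13 mm farther back than shut.
Start: joints at [1.162, 0.124, 1.65, -0, 1.367, -0.083], TCP at [0.208, 0.616, 0.231] pointing down, gripper open.
Joint ranges: [-2.61, 2.61], [-1.02, 2.33], [0.03, 2.71], [-1.35, 4.49], [0.32, 2.68], [-2.91, 2.91]. Speed limits (rad/s): [2.57, 2.57, 3.14, 3.14, 3.14, 3.14].

### API

Orientations are given as a rotation vector (axis times angle).
In Python, from workcell import manip gives the robot as it stands. The module is installed in compiled form; this text tells all that it offers.
- The arm moves only by the shell command python3 -m jog 'ROWS' [OPENING]. ROWS is JSON, one flat list of numbers, 6 for each row, row after row: the shift along the tool's x, y, z in mm, then the turn, a rotation vector about the tool's x, y, z in degrees. A call has exactly 8 rows; each row shifts and turns the pose as measured when the row begins, along the tool's axes as they then stand; what a row does not reach is not made up. A row lasts 1/12 s, in which the tool goes at most 41.7 mm and 7.16 degrees, less where a joint would pass 70% of its speed; a pose out of reach is approached as far as the arm can. A call with a gripper value outside its range is refused whole. OPENING is the finger opening in mm, from 0 to 85.4, set as the call begins (- or left out, the last holds). The fingers move at their own pace and stop on an object; the grip force is fixed at half the most. Time passes only in rows, so rows that do not move let the fingers close, or fill a call up. It gives the time, the measured TCP pose, the force and the opening at its end, in the units of the state.
- manip.observe(): the state, without advancing time (a new reading comes with each control period).
- manip.grab_frame(name): name is "scene" or "top" or "wrist"; returns the picture (420x560x3 uint8, red, green, blue); there is no depth.
- manip.camera_model(name): a dict with "fx", "fy", "cx", "cy" (pixels), "D" ([k1, k2, p1, p2, k3] as OpenCV has them; the pictures are not rectified), "camera_from_world" (4x4, takes a point from world to camera coordinates); the wrist camera has in their place "mount" (4x4, takes a point from camera to tool coordinates, whose origin is the TCP and whose axes are the tool frame's). Camera axes: x right, y down, z forward; pixel columns grow to the right and rows downward; lengths in m; the calibration is good to about 2 mm. A picture is of the moment at which its call begins: read the wrist's pose just before it. camera_model takes no time and is no camera call.
- manip.close_job(): hands the job in, once; it reports no verdict.
The state is a dict: "t": time; "joint_pos": joint angles; "qd": joint speeds; "tau": joint torques, N m; "ee_pos": TCP position; "ee_rot": TCP orientation; "force": force on the tool from outside, world axes, zero at the start; "torque": the same for the moment, N m; "width": opening from 0.0 (shut) to 1.0 (fully open).
Only numpy, scipy, OpenCV 4.12 (cv2) and the standard library are available. Lean on these libraries where they do the work, as an engineer would, in place of code of your own. Each camera call takes 0.05 s, during which the arm holds its last target. There are 200 camera calls.

## Working session

There is one attempt and no reset: what is moved stays moved. The work goes in short steps, Python scripts to look and compute and a shell command to move; the robot and the scene stay as the last step left them, time stands still between calls to the robot, and variables do not carry over. Pictures are saved under pics/ and viewed, about 8 in all and at most 12, crops included, and the job is handed in when it is done.

```bash
mkdir -p pics; cat > h.py <<'E'
import numpy as np, cv2
from workcell import manip
from scipy.spatial.transform import Rotation as R
def cam(name,st=None):
    m=manip.camera_model(name)
    K=np.array([[m['fx'],0,m['cx']],[0,m['fy'],m['cy']],[0,0,1.]]);D=np.array(m['D'],float)
    if 'camera_from_world' in m: T=np.array(m['camera_from_world'])
    else:
        st=st or manip.observe();W=np.eye(4);W[:3,:3]=R.from_rotvec(st['ee_rot']).as_matrix();W[:3,3]=st['ee_pos']
        T=np.linalg.inv(W@np.array(m['mount']))
    return K,D,T
def ray(c,uv):
    K,D,T=c;p=cv2.undistortPoints(np.array(uv,float).reshape(-1,1,2),K,D).reshape(-1,2)
    d=np.c_[p,np.ones(len(p))]@T[:3,:3]; o=-T[:3,:3].T@T[:3,3]
    return o,d
def onz(c,uv,z):
    o,d=ray(c,uv);return o+d*((z-o[2])/d[:,2])[:,None]
def tri(c1,u1,c2,u2):
    o,d=ray(c1,[u1]);p,e=ray(c2,[u2]);d=d[0];e=e[0]
    s=np.linalg.lstsq(np.c_[d,-e],p-o,rcond=None)[0];a=o+d*s[0];b=p+e*s[1];return (a+b)/2,np.linalg.norm(a-b)
def proj(c,P):
    K,D,T=c;return cv2.projectPoints(np.array(P,float).reshape(-1,1,3),cv2.Rodrigues(T[:3,:3])[0],T[:3,3],K,D)[0].reshape(-1,2)
E
python3 - <<'E'
from h import *
st=manip.observe();print(st);print(manip.tcp_to_grasp);print(R.from_rotvec(st['ee_rot']).as_matrix().round(3))
for n in('scene','top'):
    cv2.imwrite(f'pics/{n}0.png',manip.grab_frame(n)[:,:,::-1]);c=cam(n);print(n,ray(c,[[280,210]]),c[0][0,0])
E
```

```text
{'t': 0.0, 'joint_pos': array([ 1.16239332e+00,  1.24566963e-01,  1.65166782e+00, -3.77094054e-06,
        1.36744445e+00, -8.26042916e-02]), 'qd': array([ 7.51325232e-04, -1.31545367e-03, -3.02063964e-04,  1.49842994e-03,
        2.53937769e-04,  4.88801169e-06]), 'tau': array([ 1.21475059e-04, -4.23619723e+01, -3.65444183e+01,  3.06237808e-07,
        6.98748539e-03, -8.66776645e-06]), 'ee_pos': array([0.20783761, 0.61525072, 0.23001661]), 'ee_rot': array([-1.34699954, -0.96460554,  0.96756791]), 'force': array([-0.380671  ,  0.12518078, -0.05969059]), 'torque': array([ 0.01192538,  0.0060602 , -0.01692935]), 'width': 0.9957757481123706}
-0.0187
[[ 0.32  -0.001 -0.947]
 [ 0.947 -0.002  0.32 ]
 [-0.002 -1.     0.   ]]
scene (array([ 0.09918461, -0.66578709,  0.80406067]), array([[ 0.3353184 ,  0.65788097, -0.67446927]])) 497.131177054048
top (array([ 0.15968958, -0.00548666,  1.41698335]), array([[ 0.20112039,  0.00908313, -0.97956316]])) 534.7809724064031
```

View pics/scene0.png

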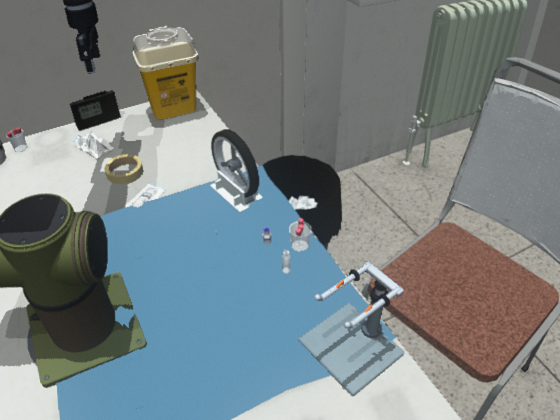

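View pics/top0.png

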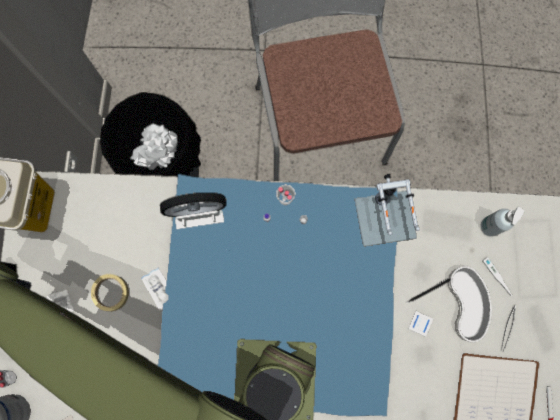

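Scene: the wheel is at ~(235,165), the cradle at (237,195), the stand at (360,320) with its orange catches, the cup at (299,236), the ampoule at (287,262) and the vial at (267,236). Top: the wheel is at (193,206), the stand at (390,210), the cup at (286,194). I'll zoom in on one composite.

```bash
python3 - <<'E'
from h import *
s=cv2.imread('pics/scene0.png');t=cv2.imread('pics/top0.png')
def z(i,u,v,w,h): return cv2.resize(i[v:v+h,u:u+w],(400,300),interpolation=cv2.INTER_CUBIC)
a=z(s,200,125,120,90);b=z(s,295,255,120,90);c=z(t,150,175,100,75);d=z(t,345,170,100,75)
cv2.imwrite('pics/comp.png',np.vstack([np.hstack([a,b]),np.hstack([c,d])]))
E
```

```text
(no output)
```

View pics/comp.png

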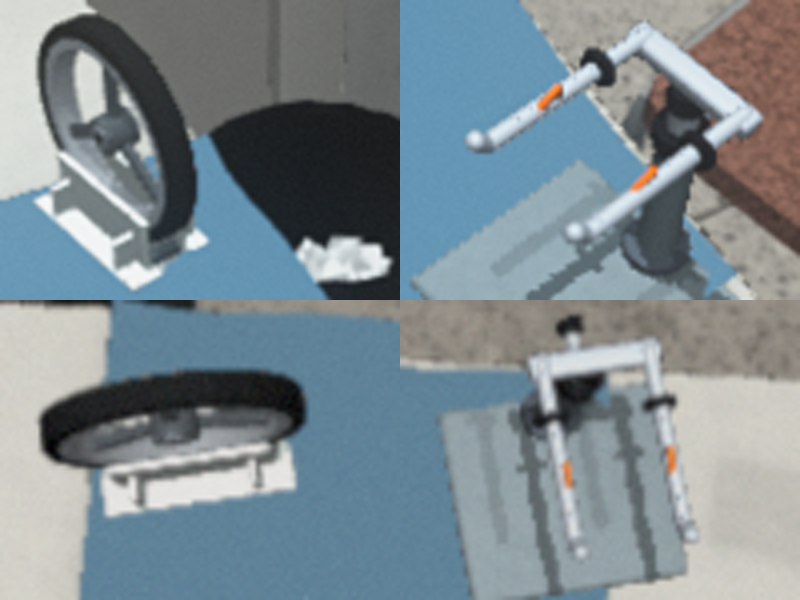

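```bash
python3 - <<'E'
from h import *
s=cam('scene');t=cam('top')
P={}
for n,a,b in [('tipL',(319,297),(390,233)),('tipR',(348.4,324.9),(417.5,228.8)),('catL',(340,284.1),(387,213.5)),('catR',(368.8,308.4),(413,210)),('colR',(386.8,300.6),(410,195.5)),('colL',(354.4,275.4),(381.75,198.75)),('hubnear',(229,165),(193,207)),('cup',(299,243),(286,194)),('vial',(267,238),(267,217)),('amp',(287,262),(304,219))]:
    P[n],e=tri(s,a,t,b);print(n,P[n].round(4),round(e,4))
d=P['catL']-P['tipL'];e=P['catR']-P['tipR'];print('yaw',np.degrees(np.arctan2(d[1],d[0])),np.degrees(np.arctan2(e[1],e[0])))
l=P['tipL']-P['tipR'];print('LR',np.linalg.norm(l),np.degrees(np.arctan2(-l[0],l[1])))
c=onz(t,[(176.25,229.25),(224.25,222)],0.003);print('cradle near edge',c,np.linalg.norm(c[0]-c[1]),np.degrees(np.arctan2(-(c[0]-c[1])[0],(c[0]-c[1])[1])))
print(onz(t,[(193,193),(193,201)],0.176))
E
```

```text
tipL [ 0.3735 -0.2586  0.1696] 0.002
tipR [ 0.3863 -0.3257  0.1691] 0.0013
catL [ 0.4197 -0.2509  0.1675] 0.0006
catR [ 0.4318 -0.3148  0.1688] 0.001
colR [ 0.4707 -0.3103  0.1589] 0.0027
colL [ 0.4574 -0.2396  0.1567] 0.0018
hubnear [0.4253 0.2297 0.0888] 0.0082
cup [ 0.4885 -0.0049  0.007 ] 0.0115
vial [0.4272 0.0417 0.0082] 0.0018
amp [ 0.424  -0.0572  0.0271] 0.0003
yaw 9.473796452840002 13.547107235893282
LR 0.06833293170259853 10.84755472658413
cradle near edge [[0.38342685 0.28470653 0.003     ]
 [0.40979035 0.15593353 0.003     ]] 0.13144398166933463 11.570195056176885
[[0.44590172 0.21632943 0.176     ]
 [0.42631135 0.21469096 0.176     ]]
```

Stand yaw ≈ 11°, arm tops ≈ 0.165, cradle yaw ≈ 11.6°. I'll turn the tool towards that yaw, then work out the shift.

```bash
cat > d.py <<'E'
import sys
from h import *
# usage: d.py x y z yawdeg -> remaining tool-frame shift (mm), turn (deg, rotvec tool axes)
x,y,z,w=map(float,sys.argv[1:5]);st=manip.observe();M=R.from_rotvec(st['ee_rot']);w=np.radians(w)
G=R.from_matrix(np.c_[[np.cos(w),np.sin(w),0],[0,0,-1],[-np.sin(w),np.cos(w),0]])
print('t',round(st['t'],2),'pos',st['ee_pos'].round(4),'F',st['force'].round(2),'T',st['torque'].round(2),'w',round(st['width']*85.4,1))
print('shift',(M.inv().apply(np.array([x,y,z])-st['ee_pos'])*1000).round(1),'turn',np.degrees((M.inv()*G).as_rotvec()).round(2))
E
python3 -m jog '[0,0,0,0,7.1,0,0,0,0,0,7.1,0,0,0,0,0,7.1,0,0,0,0,0,7.1,0,0,0,0,0,7.1,0,0,0,0,0,7.1,0,0,0,0,0,7.1,0,0,0,0,0,7.1,0]' 85
python3 d.py .4345 .222 .25 11.5
python3 - <<'E'
from h import *
t=cam('top');print(onz(t,[(160,210),(226.5,200)],0.091))
E
```

```text
t: 0.77
ee_pos: [0.2066, 0.6125, 0.2238]
ee_rot: [-1.573, -0.184, 0.193]
force: [0.3, 0.7, 0.2]
width: 1.002
t 0.77 pos [0.2066 0.6125 0.2238] F [0.26 0.74 0.19] T [0.01 0.03 0.02] w 85.5
shift [ 128.3  -23.  -433.7] turn [ 0.55  2.25 -0.4 ]
[[0.41701008 0.3131164  0.091     ]
 [0.45129156 0.1441044  0.091     ]]
```

```bash

python3 -m jog '[10.7,-3,-35,0,0.5,0,10.7,-3,-35,0,0.5,0,10.7,-3,-35,0,0.5,0,10.7,-3,-35,0,0.5,0,10.7,-3,-35,0,0,0,10.7,-3,-35,0,0,0,10.7,-3,-35,0,0,0,10.7,-3,-35,0,0,0]'
python3 d.py .434 .228 .25 11.5
```

```text
t: 1.43
ee_pos: [0.349, 0.3498, 0.2434]
ee_rot: [-1.582, -0.155, 0.177]
force: [1.4, -0.2, 0.5]
width: 0.99
t 1.43 pos [0.349  0.3498 0.2434] F [ 1.41 -0.22  0.49] T [ 0.05 -0.05 -0.05] w 84.6
shift [  57.6   -5.3 -137. ] turn [ 0.94  0.57 -0.88]
```

```bash

python3 -m jog '[12,-1,-28,0.2,0,-0.2,12,-1,-28,0.2,0,-0.2,12,-1,-28,0.2,0,-0.2,12,-1,-28,0.2,0,-0.2,8,-1,-20,0,0.5,0,3,-1,-5,0,0,0,0,0,0,0,0,0,0,0,0,0,0,0]'
python3 d.py .434 .228 .25 11.5
python3 - <<'E'
from h import *
st=manip.observe();cv2.imwrite('pics/w1.png',manip.grab_frame('wrist')[:,:,::-1]);c=cam('wrist',st)
print(c[2].round(3), proj(c,[[.434,.228,.176],[.434,.228,.091]]))
E
```

```text
t: 2.1
ee_pos: [0.4388, 0.2152, 0.2484]
ee_rot: [-1.569, -0.149, 0.153]
force: [0.3, 0.5, -0.4]
width: 0.997
t 2.1 pos [0.4388 0.2152 0.2484] F [ 0.34  0.47 -0.37] T [-0.   -0.02  0.02] w 85.2
shift [-2.3 -1.7 13.5] turn [ 0.19 -0.47 -0.16]
[[ 0.982  0.19  -0.003 -0.471]
 [ 0.183 -0.94   0.289  0.078]
 [ 0.052 -0.284 -0.957  0.434]
 [ 0.     0.     0.     1.   ]] [[277.07247238 197.26235497]
 [277.93854784 173.25620808]]
```

View pics/w1.png

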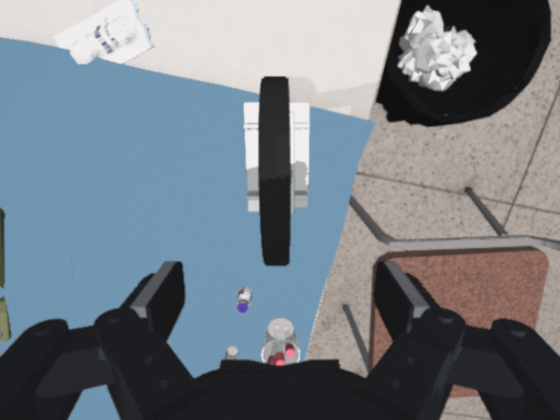

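Wrist view: the wheel is seen from above at columns 260–292 and rows 77–265, standing straight in its cradle. I'll measure its centre by tangents.

```bash
python3 - <<'E'
from h import *
c=cam('wrist');i=cv2.imread('pics/w1.png').max(2)
m=(i<60)
for r in range(90,262,20):
    x=np.where(m[r,245:310])[0]+245;print(r,x.min(),x.max(),end=' | ')
col=np.where(m[60:280,270:280].mean(1)>.5)[0]+60;print('rows',col.min(),col.max())
o,d=ray(c,[[275.5,col.min()-.5],[275.5,col.max()+.5]]);d/=np.linalg.norm(d,axis=1)[:,None]
b=d.sum(0);b/=np.linalg.norm(b);h=np.arccos(d[0]@d[1])/2;C=o+b*.085/np.sin(h);print('hub',C)
print(onz(c,[[260,195],[292,195],[276,160],[276,220]],.174))
E
```

```text
90 261 287 | 110 260 287 | 130 260 288 | 150 260 288 | 170 259 288 | 190 260 289 | 210 260 289 | 230 261 289 | 250 263 288 | rows 77 264
hub [0.43159782 0.22760885 0.08827393]
[[0.4220497  0.22708567 0.174     ]
 [0.44372333 0.23131399 0.174     ]
 [0.42833796 0.25298732 0.174     ]
 [0.4363185  0.21126474 0.174     ]]
```

```bash

python3 -m jog '[-4,0,7,0,0,0,-1,8,6,0,0,0,0,15,0,0,0,0,0,18,0,0,0,0,0,18,0,0,0,0,0,15,0,0,0,0,0,8,0,0,0,0,0,0,0,0,0,0]'
python3 d.py .432 .228 .149 11.3
```

```text
t: 2.82
ee_pos: [0.424, 0.2381, 0.1606]
ee_rot: [-1.565, -0.161, 0.166]
force: [-0.2, -0.0, 0.2]
width: 0.999
t 2.82 pos [0.424  0.2381 0.1606] F [-0.21 -0.01  0.18] T [ 0.01 -0.02 -0.02] w 85.4
shift [  5.8  11.6 -11.5] turn [ 0.02  0.65 -0.17]
```

```bash

python3 -m jog '[3,4,-6,0,0.3,0,2,4,-4,0,0,0,0,0,0,0,0,0,0,0,0,0,0,0,0,0,0,0,0,0,0,0,0,0,0,0,0,0,0,0,0,0,0,0,0,0,0,0]'
python3 d.py .432 .228 .149 11.3
```

```text
t: 3.48
ee_pos: [0.433, 0.2305, 0.1554]
ee_rot: [-1.564, -0.163, 0.159]
force: [-0.8, -0.4, -0.9]
width: 0.994
t 3.48 pos [0.433  0.2305 0.1554] F [-0.81 -0.39 -0.94] T [ 0.   -0.03 -0.01] w 84.9
shift [-1.5  6.4 -2.3] turn [-0.05  0.43  0.15]
```

```bash

python3 -m jog '[-1,5,-2,0,0.3,0,0,1,0,0,0,0,0,0,0,0,0,0,0,0,0,0,0,0,0,0,0,0,0,0,0,0,0,0,0,0,0,0,0,0,0,0,0,0,0,0,0,0]'
python3 d.py .432 .228 .149 11.3
python3 -m jog '[0,0,0,0,0,0,0,0,0,0,0,0,0,0,0,0,0,0,0,0,0,0,0,0,0,0,0,0,0,0,0,0,0,0,0,0,0,0,0,0,0,0,0,0,0,0,0,0]' 10
python3 d.py .432 .228 .149 11.3
```

```text
t: 4.15
ee_pos: [0.4325, 0.2282, 0.1491]
ee_rot: [-1.564, -0.159, 0.154]
force: [0.7, -0.0, 0.8]
width: 0.996
t 4.15 pos [0.4325 0.2282 0.1491] F [ 0.68 -0.01  0.82] T [-0.02  0.03  0.08] w 85.0
shift [-0.5  0.1 -0.1] turn [-0.06  0.09  0.19]
t: 4.82
ee_pos: [0.4327, 0.2284, 0.1494]
ee_rot: [-1.563, -0.159, 0.153]
force: [0.1, 0.7, -0.4]
width: 0.243
t 4.82 pos [0.4327 0.2284 0.1494] F [ 0.14  0.74 -0.41] T [ 0.08 -0.01 -0.02] w 20.7
shift [-0.8  0.4 -0.2] turn [-0.07  0.1   0.23]
```

Gripped. Lift straight up.

```bash

python3 -m jog '[0,-6,0,0,0,0,0,-12,0,0,0,0,0,-18,0,0,0,0,0,-24,0,0,0,0,0,-24,0,0,0,0,0,-24,0,0,0,0,0,-20,0,0,0,0,0,-8,0,0,0,0]'
python3 d.py .331 -.302 .30 11
```

```text
t: 5.48
ee_pos: [0.4291, 0.2264, 0.2863]
ee_rot: [-1.567, -0.152, 0.16]
force: [0.3, 0.4, -3.1]
width: 0.248
t 5.48 pos [0.4291 0.2264 0.2863] F [ 0.26  0.42 -3.11] T [ 0.05 -0.06 -0.02] w 21.2
shift [-200.8  -11.8 -498.5] turn [ 0.1   0.41 -0.3 ]
```

```bash

python3 -m jog '[-5,-2,-12,0,0,0,-9,-2,-22,0,0,0,-11,-2,-28,0,0,0,-11,-2,-28,0,0,0,-11,-2,-28,0,0,0,-11,-2,-28,0,0,0,-11,-2,-28,0,0,0,-11,-2,-28,0,0,0]'
python3 d.py .331 -.302 .30 11
```

```text
t: 6.15
ee_pos: [0.3847, 0.0055, 0.2989]
ee_rot: [-1.566, -0.154, 0.178]
force: [1.6, -0.2, -3.4]
width: 0.242
t 6.15 pos [0.3847 0.0055 0.2989] F [ 1.56 -0.17 -3.36] T [-0.06 -0.12  0.03] w 20.7
shift [-117.     0.8 -289.5] turn [ 0.04  1.1  -0.87]
```

```bash

python3 -m jog '[-13,0,-32,0,0.2,-0.1,-13,0,-32,0,0.2,-0.1,-13,0,-32,0,0.2,-0.1,-13,0,-32,0,0.2,-0.1,-13,0,-32,0,0.2,-0.1,-13,0,-30,0,0,0,-11,0,-26,0,0,0,-6,0,-14,0,0,0]'
python3 -m jog '[0,0,0,0,0,0,0,0,0,0,0,0,0,0,0,0,0,0,0,0,0,0,0,0,0,0,0,0,0,0,0,0,0,0,0,0,0,0,0,0,0,0,0,0,0,0,0,0]'
python3 d.py .331 -.302 .30 11
python3 - <<'E'
from h import *
st=manip.observe();cv2.imwrite('pics/w2.png',manip.grab_frame('wrist')[:,:,::-1])
t=manip.grab_frame('top')[:,:,::-1];s=manip.grab_frame('scene')[:,:,::-1]
cv2.imwrite('pics/t2.png',t);cv2.imwrite('pics/s2.png',s)
w=cv2.imread('pics/w2.png')
f=lambda i,u,v,a,b,W,H:cv2.resize(i[v:v+b,u:u+a],(W,H),interpolation=cv2.INTER_CUBIC)
cv2.imwrite('pics/c2.png',np.vstack([np.hstack([f(w,0,0,560,420,400,300),f(s,270,235,160,120,400,300)]),np.hstack([f(t,345,170,100,75,400,300),np.zeros((300,400,3),np.uint8)])]))
E
```

```text
t: 6.82
ee_pos: [0.3229, -0.2516, 0.2899]
ee_rot: [-1.561, -0.133, 0.163]
force: [0.3, -0.4, -4.4]
width: 0.248
t: 7.48
ee_pos: [0.319, -0.2501, 0.2847]
ee_rot: [-1.554, -0.126, 0.166]
force: [1.0, -1.0, -4.0]
width: 0.245
t 7.48 pos [ 0.319  -0.2501  0.2847] F [ 1.05 -1.   -4.  ] T [-0.01 -0.    0.  ] w 20.9
shift [  1.8 -16.2 -53. ] turn [-0.82 -0.34 -1.41]
```

View pics/c2.png

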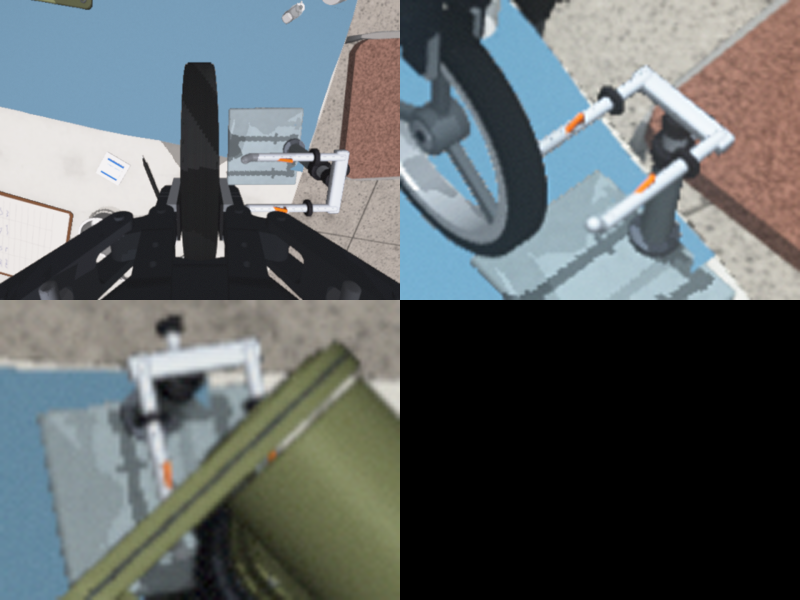

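Wrist view: both arms seen at right (catches near wrist px (402,225) and (393,294), left tip (350,221)); the wheel hangs straight. Scene: the wheel is clear in front of the tips. I'll refine the stand by triangulating the orange masks.

```bash
python3 - <<'E'
from h import *
st=manip.observe();print(st['joint_pos'].round(2));c=cam('wrist',st);s=cam('scene')
def org(i,u0,v0,u1,v1):
    h=cv2.cvtColor(i,cv2.COLOR_BGR2HSV);m=cv2.inRange(h,(4,150,120),(18,255,255));k=np.zeros_like(m);k[v0:v1,u0:u1]=m[v0:v1,u0:u1]
    n,_,S,C=cv2.connectedComponentsWithStats(k);o=sorted([(S[j,4],*C[j].round(2)) for j in range(1,n)])[-2:];return sorted([q[1:] for q in o],key=lambda q:q[1])
w=org(cv2.imread('pics/w2.png'),330,180,480,330);q=org(cv2.imread('pics/s2.png'),310,255,400,330);q0=org(cv2.imread('pics/scene0.png'),310,255,400,330);print(w,q,q0)
A=[tri(c,a,s,b) for a,b in zip(w,q)];print(A)
l=A[0][0]-A[1][0];print(np.linalg.norm(l),np.degrees(np.arctan2(-l[0],l[1])))
z=np.mean([a[0][2] for a in A])
print(onz(c,[(350,221)],z-.003),'arm tips/collars L', onz(c,[(444,217)],z-.003))
cv2.imwrite('pics/w2c.png',cv2.resize(cv2.imread('pics/w2.png')[190:320,320:500],None,fx=4.4,fy=4.4,interpolation=cv2.INTER_CUBIC))
E
```

```text
[-0.79 -0.46  2.07 -0.01  1.55 -0.97]
[(np.float64(400.7), np.float64(224.14)), (np.float64(393.08), np.float64(293.56))] [(np.float64(339.5), np.float64(283.67)), (np.float64(368.54), np.float64(307.77))] [(np.float64(339.5), np.float64(283.67)), (np.float64(368.36), np.float64(308.0))]
[(array([ 0.41858079, -0.2508367 ,  0.1692985 ]), np.float64(0.0006940155881023464)), (array([ 0.43102844, -0.3148034 ,  0.17067286]), np.float64(0.001209199885309009))]
0.06518106832910474 11.011894021380687
[[ 0.37726122 -0.25695398  0.16698568]] arm tips/collars L [[ 0.4538838  -0.23850648  0.16698568]]
```

View pics/w2c.png

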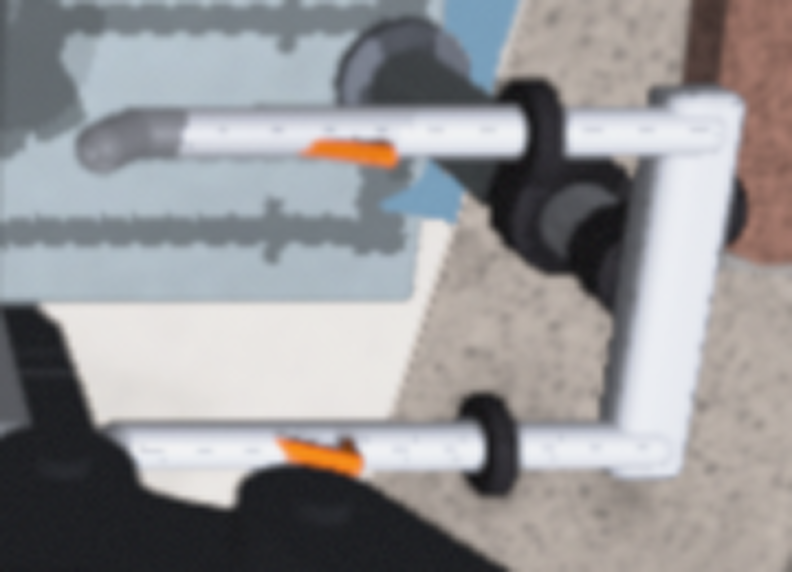

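Stand origin ≈ (0.457,-0.2765), yaw 11°, arm tops ≈ 0.166. I'll line up in front of the tips.

```bash

python3 -m jog '[0,0,-8,-0.2,0,-0.3,0,0,-10,-0.2,0,-0.3,0,0,-10,-0.2,0,-0.3,0,0,-8,-0.2,0,-0.3,0,0,-3,0,0,0,0,0,0,0,0,0,0,0,0,0,0,0,0,0,0,0,0,0]'
python3 d.py .3296 -.3013 .20 11
python3 -m jog '[0,10,0,0,0,0,0,14,0,0,0,0,0,14,0,0,0,0,0,14,0,0,0,0,0,10,0,0,0,0,0,6,0,0,0,0,0,2,0,0,0,0,0,0,0,0,0,0]'
python3 d.py .3296 -.3013 .20 11
```

```text
t: 8.3
ee_pos: [0.3268, -0.2943, 0.2843]
ee_rot: [-1.567, -0.143, 0.146]
force: [0.1, 0.3, -3.5]
width: 0.246
t 8.3 pos [ 0.3268 -0.2943  0.2843] F [ 0.13  0.3  -3.51] T [ 0.03  0.05 -0.03] w 21.0
shift [ 1.7 84.3 -7.3] turn [ 0.07 -0.46 -0.12]
t: 8.97
ee_pos: [0.3265, -0.2925, 0.2082]
ee_rot: [-1.567, -0.145, 0.147]
force: [0.1, 1.0, -4.1]
width: 0.241
t 8.97 pos [ 0.3265 -0.2925  0.2082] F [ 0.08  0.97 -4.1 ] T [0.03 0.04 0.04] w 20.6
shift [ 1.5  8.3 -9.2] turn [ 0.04 -0.34 -0.1 ]
```

```bash

python3 -m jog '[0,4,-5,0,-0.2,0,0,4,-4,0,0,0,0,2,0,0,0,0,0,0,0,0,0,0,0,0,0,0,0,0,0,0,0,0,0,0,0,0,0,0,0,0,0,0,0,0,0,0]'
python3 d.py .4022 -.2872 .197 11
python3 - <<'E'
from h import *
cv2.imwrite('pics/s3.png',cv2.resize(manip.grab_frame('scene')[225:345,250:410,::-1],(800,600),interpolation=cv2.INTER_CUBIC))
E
```

```text
t: 9.63
ee_pos: [0.3296, -0.304, 0.2005]
ee_rot: [-1.571, -0.15, 0.148]
force: [-0.5, -0.2, -3.5]
width: 0.248
t 9.63 pos [ 0.3296 -0.304   0.2005] F [-0.49 -0.21 -3.51] T [-0.   -0.    0.01] w 21.2
shift [74.4  3.5  2.8] turn [ 0.32 -0.13  0.05]
```

View pics/s3.png

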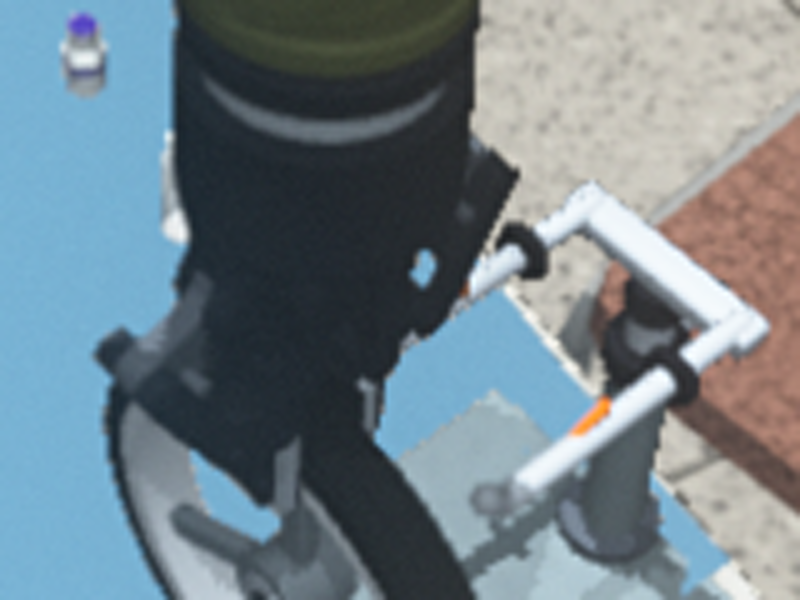

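Scene: the wheel (px ~(430,520)) is still in front of the right tip (490,497), with clear space over it. Now in over the tips.

```bash

python3 -m jog '[5,0,1,0,0,0,9,0,1,0,0,0,10,0,0,0,0,0,10,0,0,0,0,0,10,0,0,0,0,0,10,0,0,0,0,0,8,0,0,0,0,0,5,0,0,0,0,0]'
python3 d.py .4022 -.2872 .18 11
```

```text
t: 10.35
ee_pos: [0.4026, -0.2875, 0.2009]
ee_rot: [-1.572, -0.152, 0.147]
force: [-1.1, -0.1, -3.7]
width: 0.248
t 10.35 pos [ 0.4026 -0.2875  0.2009] F [-1.14 -0.13 -3.74] T [-0.06  0.07  0.04] w 21.2
shift [-0.4 20.9  0.5] turn [ 0.37 -0.11  0.14]
```

```bash

python3 -m jog '[0,2,0,0,0,0,0,3,0,0.2,0,0,0,4,0,0,0,0,0,3,0,0,0,0,0,3,0,0,0,0,0,2,0,0,0,0,0,1,0,0,0,0,0,0,0,0,0,0]'
python3 d.py .4022 -.2872 .1675 11
python3 -m jog '[0,1,0,0,0,0,0,1,0,0,0,0,0,1,0,0,0,0,0,1,0,0,0,0,0,1,0,0,0,0,0,1,0,0,0,0,0,0,0,0,0,0,0,0,0,0,0,0]'
python3 d.py .4022 -.2872 .1675 11
```

```text
t: 11.02
ee_pos: [0.4025, -0.2871, 0.1797]
ee_rot: [-1.566, -0.15, 0.15]
force: [-0.3, 0.7, -3.6]
width: 0.243
t 11.02 pos [ 0.4025 -0.2871  0.1797] F [-0.28  0.66 -3.62] T [-0.01  0.09 -0.01] w 20.7
shift [-0.3 12.2 -0. ] turn [ 0.04 -0.08  0.  ]
t: 11.68
ee_pos: [0.4025, -0.2875, 0.1738]
ee_rot: [-1.567, -0.15, 0.148]
force: [-0.5, -0.5, -3.6]
width: 0.244
t 11.68 pos [ 0.4025 -0.2875  0.1738] F [-0.48 -0.51 -3.58] T [-0.    0.02 -0.06] w 20.8
shift [-0.2  6.3  0.4] turn [ 0.1  -0.12  0.05]
```

```bash

python3 -m jog '[0,1,0,0,0,0,0,1,0,0,0,0,0,1,0,0,0,0,0,1,0,0,0,0,0,0.5,0,0,0,0,0,0.5,0,0,0,0,0,0,0,0,0,0,0,0,0,0,0,0]'
python3 d.py .4022 -.2872 .1675 11
```

```text
t: 12.35
ee_pos: [0.4029, -0.2872, 0.1707]
ee_rot: [-1.567, -0.151, 0.148]
force: [-0.7, 0.8, -1.9]
width: 0.246
t 12.35 pos [ 0.4029 -0.2872  0.1707] F [-0.69  0.78 -1.89] T [0.31 0.24 0.06] w 21.0
shift [-0.7  3.2  0.2] turn [ 0.06 -0.09  0.09]
```

Contact begins at TCP z ≈ 0.171. Lower on in half-millimetre rows.

```bash

python3 -m jog '[0,0.5,0,0,0,0,0,0.5,0,0,0,0,0,0,0,0,0,0,0,0,0,0,0,0,0,0,0,0,0,0,0,0,0,0,0,0,0,0,0,0,0,0,0,0,0,0,0,0]'
python3 d.py .4022 -.2872 .1675 11
python3 -m jog '[0,0.5,0,0,0,0,0,0.5,0,0,0,0,0,0,0,0,0,0,0,0,0,0,0,0,0,0,0,0,0,0,0,0,0,0,0,0,0,0,0,0,0,0,0,0,0,0,0,0]'
python3 d.py .4022 -.2872 .1675 11
```

```text
t: 13.02
ee_pos: [0.403, -0.2872, 0.1703]
ee_rot: [-1.566, -0.151, 0.148]
force: [-1.2, 1.6, 0.5]
width: 0.255
t 13.02 pos [ 0.403  -0.2872  0.1703] F [-1.23  1.58  0.47] T [0.42 0.25 0.05] w 21.8
shift [-0.8  2.8  0.2] turn [ 0.06 -0.09  0.1 ]
t: 13.68
ee_pos: [0.403, -0.2872, 0.1699]
ee_rot: [-1.566, -0.151, 0.148]
force: [-1.8, 2.5, 0.8]
width: 0.244
t 13.68 pos [ 0.403  -0.2872  0.1699] F [-1.78  2.53  0.75] T [0.46 0.31 0.08] w 20.9
shift [-0.8  2.4  0.1] turn [ 0.05 -0.08  0.1 ]
```

The side force (+y ≈ 2.5 N, ratio 0.58 to the lift) says only the left arm carries it; I'll shift the wheel to +y so that it seats on both.

```bash

python3 -m jog '[0,0,0.7,0,0,0,0,0,0.7,0,0,0,0,0,0,0,0,0,0,0,0,0,0,0,0,0,0,0,0,0,0,0,0,0,0,0,0,0,0,0,0,0,0,0,0,0,0,0]'
python3 d.py .4022 -.2872 .1675 11
python3 -m jog '[0,0,0.7,0,0,0,0,0,0.7,0,0,0,0,0,0,0,0,0,0,0,0,0,0,0,0,0,0,0,0,0,0,0,0,0,0,0,0,0,0,0,0,0,0,0,0,0,0,0]'
python3 d.py .4022 -.2872 .1675 11
```

```text
t: 14.35
ee_pos: [0.4032, -0.2862, 0.1696]
ee_rot: [-1.568, -0.152, 0.147]
force: [-0.3, 0.4, 0.3]
width: 0.241
t 14.35 pos [ 0.4032 -0.2862  0.1696] F [-0.29  0.36  0.33] T [0.34 0.17 0.02] w 20.5
shift [-1.2  2.1 -0.8] turn [ 0.15 -0.1   0.17]
t: 15.02
ee_pos: [0.4032, -0.2852, 0.1695]
ee_rot: [-1.57, -0.153, 0.146]
force: [0.0, 1.0, -0.5]
width: 0.247
t 15.02 pos [ 0.4032 -0.2852  0.1695] F [ 0.    0.99 -0.55] T [0.1  0.05 0.02] w 21.1
shift [-1.4  2.  -1.7] turn [ 0.26 -0.1   0.21]
```

```bash

python3 -m jog '[0,0.5,0.5,0,0,0,0,0.5,0,0,0,0,0,0,0,0,0,0,0,0,0,0,0,0,0,0,0,0,0,0,0,0,0,0,0,0,0,0,0,0,0,0,0,0,0,0,0,0]'
python3 d.py .4022 -.2872 .1675 11
python3 -m jog '[0,0.5,0,0,0,0,0,0.5,0,0,0,0,0,0,0,0,0,0,0,0,0,0,0,0,0,0,0,0,0,0,0,0,0,0,0,0,0,0,0,0,0,0,0,0,0,0,0,0]'
python3 d.py .4022 -.2872 .1675 11
```

```text
t: 15.68
ee_pos: [0.4032, -0.2852, 0.1693]
ee_rot: [-1.571, -0.153, 0.146]
force: [-1.6, 1.2, 0.1]
width: 0.241
t 15.68 pos [ 0.4032 -0.2852  0.1693] F [-1.62  1.23  0.05] T [0.18 0.09 0.  ] w 20.6
shift [-1.4  1.8 -1.8] turn [ 0.33 -0.1   0.22]
t: 16.35
ee_pos: [0.4033, -0.2851, 0.169]
ee_rot: [-1.571, -0.153, 0.146]
force: [-1.5, 0.7, 2.2]
width: 0.247
t 16.35 pos [ 0.4033 -0.2851  0.169 ] F [-1.46  0.69  2.17] T [0.28 0.23 0.06] w 21.1
shift [-1.4  1.5 -1.8] turn [ 0.33 -0.09  0.21]
```

```bash

python3 -m jog '[0,0,0.7,0,0,0,0,0.3,0.3,0,0,0,0,0,0,0,0,0,0,0,0,0,0,0,0,0,0,0,0,0,0,0,0,0,0,0,0,0,0,0,0,0,0,0,0,0,0,0]'
python3 d.py .4444 -.277 .169 11
python3 - <<'E'
from h import *
cv2.imwrite('pics/s4f.png',manip.grab_frame('scene')[:,:,::-1])
w=manip.grab_frame('wrist')[:,:,::-1];s=cv2.imread('pics/s4f.png')[245:345,280:413]
cv2.imwrite('pics/c4.png',np.hstack([cv2.resize(w[150:400,200:500],(400,333)),cv2.resize(s,(400,300))[:300] if 0 else cv2.resize(s,(400,333),interpolation=cv2.INTER_CUBIC)]))
E
```

```text
t: 17.02
ee_pos: [0.4033, -0.285, 0.169]
ee_rot: [-1.573, -0.153, 0.146]
force: [-2.2, 0.9, 1.6]
width: 0.245
t 17.02 pos [ 0.4033 -0.285   0.169 ] F [-2.16  0.93  1.57] T [0.14 0.25 0.02] w 21.0
shift [41.8  0.2  0. ] turn [ 0.47 -0.09  0.24]
```

View pics/c4.png

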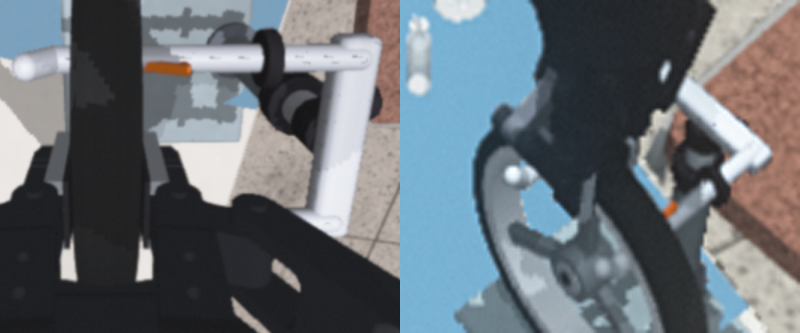

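The rim is over both arms: the left tip shows in front of it, the catches behind it, and it rests with about 5 N. Now slide back in small steps, keeping light down pressure.

```bash

python3 -m jog '[1,0.2,0,0,0,0,1.5,0.2,0,0,0,0,1.5,0.2,0,0,0,0,1.5,0.2,0,0,0,0,1.5,0.2,0,0,0,0,1.5,0.2,0,0,0,0,1.5,0.2,0,0,0,0,1.5,0.2,0,0,0,0]'
python3 d.py .4444 -.277 .169 11
```

```text
t: 17.78
ee_pos: [0.4137, -0.283, 0.1682]
ee_rot: [-1.573, -0.149, 0.151]
force: [-6.0, 0.0, 4.5]
width: 0.245
t 17.78 pos [ 0.4137 -0.283   0.1682] F [-6.01  0.03  4.52] T [0.15 0.94 0.01] w 21.0
shift [31.3 -0.8  0.1] turn [ 0.43 -0.08 -0.09]
```

```bash

python3 -m jog '[1.5,0.1,0,0,0,0,1.5,0.1,0,0,0,0,1.5,0.1,0,0,0,0,1.5,0.1,0,0,0,0,1.5,0.1,0,0,0,0,1.5,0.1,0,0,0,0,1.5,0.1,0,0,0,0,1.5,0.1,0,0,0,0]'
python3 d.py .4444 -.277 .169 11
```

```text
t: 18.45
ee_pos: [0.4252, -0.2809, 0.1684]
ee_rot: [-1.573, -0.145, 0.155]
force: [-3.5, 0.5, 4.5]
width: 0.243
t 18.45 pos [ 0.4252 -0.2809  0.1684] F [-3.46  0.52  4.54] T [0.29 0.61 0.01] w 20.8
shift [19.6 -0.7  0.1] turn [ 0.38 -0.06 -0.37]
```

```bash

python3 -m jog '[1.5,0.15,0,0,0,0,1.5,0.15,0,0,0,0,1.5,0.15,0,0,0,0,1.5,0.15,0,0,0,0,1.5,0.15,0,0,0,0,1.5,0.15,0,0,0,0,1.5,0.15,0,0,0,0,1,0.15,0,0,0,0]'
python3 d.py .4444 -.277 .169 11
```

```text
t: 19.12
ee_pos: [0.4382, -0.2783, 0.1681]
ee_rot: [-1.573, -0.146, 0.155]
force: [-4.0, 0.8, 5.2]
width: 0.246
t 19.12 pos [ 0.4382 -0.2783  0.1681] F [-3.97  0.8   5.22] T [0.35 0.78 0.01] w 21.0
shift [ 6.4 -1.   0.1] turn [ 0.39 -0.03 -0.34]
```

```bash

python3 -m jog '[1,0.1,0,0,0,0,1,0.1,0,0,0,0,1,0.1,0,0,0,0,1,0.1,0,0,0,0,1,0.1,0,0,0,0,1,0.1,0,0,0,0,0.5,0.1,0,0,0,0,0,0,0,0,0,0]'
python3 d.py .4444 -.277 .169 11
```

```text
t: 19.78
ee_pos: [0.4459, -0.2768, 0.1681]
ee_rot: [-1.573, -0.147, 0.154]
force: [-3.3, 0.4, 5.3]
width: 0.245
t 19.78 pos [ 0.4459 -0.2768  0.1681] F [-3.33  0.41  5.26] T [0.32 0.71 0.07] w 20.9
shift [-1.5 -0.9  0.1] turn [ 0.38 -0.01 -0.32]
```

```bash

python3 -m jog '[0.7,0,0,0,0,0,0.7,0,0,0,0,0,0.7,0,0,0,0,0,0,0,0,0,0,0,0,0,0,0,0,0,0,0,0,0,0,0,0,0,0,0,0,0,0,0,0,0,0,0]'
python3 d.py .4444 -.277 .169 11
python3 - <<'E'
from h import *
w=manip.grab_frame('wrist')[:,:,::-1];s=manip.grab_frame('scene')[245:345,280:413,::-1]
cv2.imwrite('pics/c5.png',np.hstack([cv2.resize(w[150:400,200:500],(400,333)),cv2.resize(s,(400,333),interpolation=cv2.INTER_CUBIC)]))
E
```

```text
t: 20.45
ee_pos: [0.446, -0.2767, 0.1682]
ee_rot: [-1.573, -0.142, 0.161]
force: [-3.2, 0.9, 5.2]
width: 0.243
t 20.45 pos [ 0.446  -0.2767  0.1682] F [-3.24  0.92  5.15] T [0.28 0.62 0.06] w 20.8
shift [-1.6 -0.8  0. ] turn [ 0.34  0.07 -0.72]
```

View pics/c5.png

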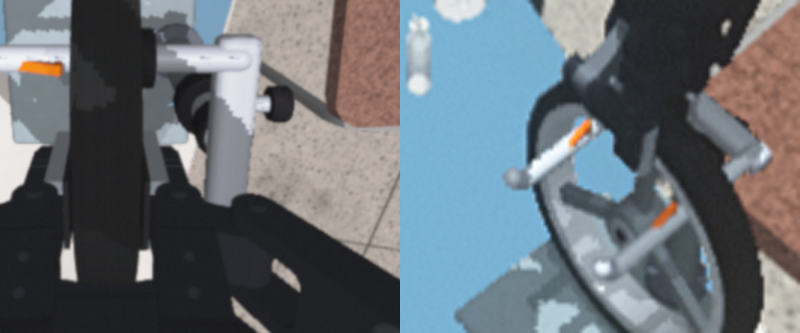

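Both orange catches are now visible in front of the rim, with a gap; the tyre is next to the left collar. One firm nudge to confirm the stop.

```bash

python3 -m jog '[1,0,0,0,0,0.3,1,0,0,0,0,-0.3,1,0,0,0,0,-0.3,1,0,0,0,0,-0.3,1,0,0,0,0,0,1,0,0,0,0,0,1,0,0,0,0,0,1,0,0,0,0,0]'
python3 d.py .4444 -.277 .169 11
```

```text
t: 21.22
ee_pos: [0.4461, -0.2767, 0.1677]
ee_rot: [-1.571, -0.133, 0.172]
force: [-8.5, 1.1, 7.1]
width: 0.245
t 21.22 pos [ 0.4461 -0.2767  0.1677] F [-8.55  1.08  7.11] T [0.18 1.3  0.12] w 20.9
shift [-1.7 -1.3  0. ] turn [ 0.2   0.11 -1.43]
```

The stop is confirmed: x force up to 8.5 N with no motion. I'll relax the press and tilt, then release with a narrow opening.

```bash

python3 -m jog '[-0.2,-0.3,0,0,0,-0.4,0,-0.3,0,0,0,-0.4,0,-0.3,0,0,0,-0.4,0,0,0,0,0,-0.2,0,0,0,0,0,0,0,0,0,0,0,0,0,0,0,0,0,0,0,0,0,0,0,0]'
python3 d.py .446 -.2767 .168 11
```

```text
t: 21.88
ee_pos: [0.446, -0.2767, 0.1683]
ee_rot: [-1.569, -0.153, 0.152]
force: [-3.7, 0.9, 4.4]
width: 0.247
t 21.88 pos [ 0.446  -0.2767  0.1683] F [-3.73  0.88  4.43] T [0.17 0.62 0.13] w 21.1
shift [0.  0.3 0. ] turn [0.2  0.11 0.03]
```

```bash

python3 -m jog '[0,-0.3,0,0,0,0,0,-0.3,0,0,0,0,0,-0.3,0,0,0,0,0,0,0,0,0,0,0,0,0,0,0,0,0,0,0,0,0,0,0,0,0,0,0,0,0,0,0,0,0,0]'
python3 -m jog '[0,0,0,0,0,0,0,0,0,0,0,0,0,0,0,0,0,0,0,0,0,0,0,0,0,0,0,0,0,0,0,0,0,0,0,0,0,0,0,0,0,0,0,0,0,0,0,0]' 38
python3 d.py .446 -.2767 .168 11
```

```text
t: 22.55
ee_pos: [0.446, -0.2767, 0.1685]
ee_rot: [-1.569, -0.153, 0.152]
force: [-3.3, -0.1, 4.0]
width: 0.245
t: 23.22
ee_pos: [0.4476, -0.2765, 0.1666]
ee_rot: [-1.569, -0.156, 0.148]
force: [0.2, 0.5, 0.7]
width: 0.445
t 23.22 pos [ 0.4476 -0.2765  0.1666] F [0.16 0.45 0.69] T [-0.   -0.    0.02] w 38.0
shift [-1.6 -1.4  0.1] turn [0.24 0.07 0.27]
```

```bash

python3 -m jog '[0,-2,0,0,0,0,0,-3,0,0,0,0,0,-4,0,0,0,0,0,-6,0,0,0,0,0,-8,0,0,0,0,0,-12,0,0,0,0,0,-20,0,0,0,0,0,-20,0,0,0,0]'
python3 -m jog '[0,-20,0,0,0,0,0,-20,0,0,0,0,0,-20,0,0,0,0,-10,-15,0,0,0,0,-30,0,0,0,0,0,-30,0,0,0,0,0,-20,0,0,0,0,0,0,0,0,0,0,0]'
python3 d.py .446 -.2767 .168 11
python3 - <<'E'
from h import *
w=manip.grab_frame('wrist')[:,:,::-1];s=manip.grab_frame('scene')[:,:,::-1];t=manip.grab_frame('top')[:,:,::-1]
cv2.imwrite('pics/s6.png',s)
f=lambda i:cv2.resize(i,(400,300),interpolation=cv2.INTER_CUBIC)
cv2.imwrite('pics/c6.png',np.vstack([np.hstack([f(w),f(s[245:345,280:413])]),np.hstack([f(s),f(t)])]))
E
```

```text
t: 23.88
ee_pos: [0.4453, -0.2748, 0.243]
ee_rot: [-1.564, -0.151, 0.152]
force: [0.7, -1.0, 0.8]
width: 0.443
t: 24.55
ee_pos: [0.3569, -0.2939, 0.3409]
ee_rot: [-1.581, -0.167, 0.143]
force: [0.8, -0.3, -0.0]
width: 0.447
t 24.55 pos [ 0.3569 -0.2939  0.3409] F [ 0.77 -0.3  -0.05] T [-0.01 -0.01  0.01] w 38.2
shift [ 88.4 174.1   2.4] turn [1.   0.29 0.78]
```

View pics/c6.png

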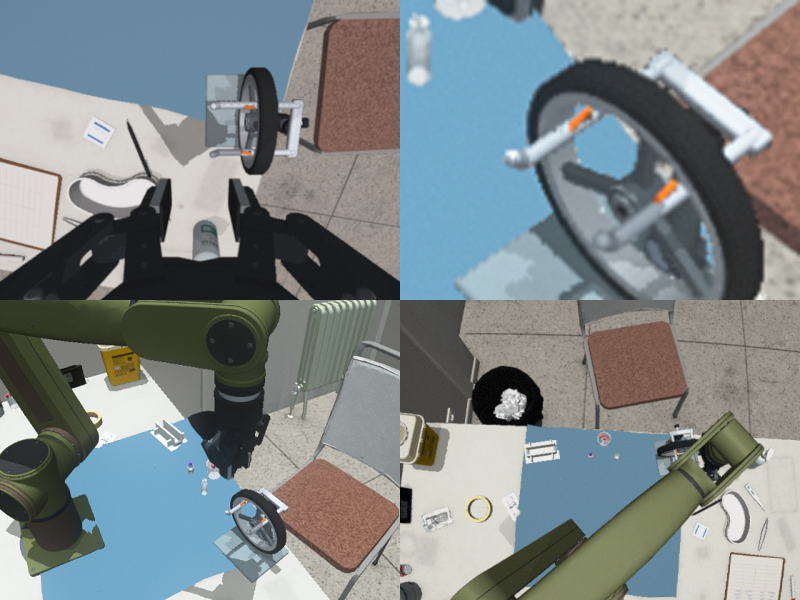

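Wheel hangs on both arms with the catches in front; cup, ampoule and vial are standing. A numeric check that the catches are back up and the bystanders are unmoved, plus a close wrist crop.

```bash
python3 - <<'E'
from h import *
def org(f):
    i=cv2.imread(f);m=cv2.inRange(cv2.cvtColor(i,cv2.COLOR_BGR2HSV),(4,150,120),(18,255,255));m[:255]=0;m[330:]=0;m[:,:310]=0;m[:,400:]=0
    n,_,S,C=cv2.connectedComponentsWithStats(m);return [(S[j,4],C[j].round(1)) for j in range(1,n) if S[j,4]>5]
print(org('pics/scene0.png'),org('pics/s6.png'))
a,b=cv2.imread('pics/scene0.png'),cv2.imread('pics/s6.png')
for n,(u,v) in dict(vial=(267,236),amp=(287,262),cup=(299,240)).items():
    T=a[v-12:v+13,u-8:u+9];r=cv2.matchTemplate(b[v-20:v+21,u-16:u+17],T,cv2.TM_CCOEFF_NORMED);_,q,_,l=cv2.minMaxLoc(r);print(n,round(q,2),l[0]-8,l[1]-8)
st=manip.observe();w=manip.grab_frame('wrist')[:,:,::-1]
cv2.imwrite('pics/w7.png',cv2.resize(w[80:260,270:450],(600,600),interpolation=cv2.INTER_CUBIC))
E
```

```text
[(np.int32(18), array([339.5, 283.7])), (np.int32(14), array([368.4, 308. ]))] [(np.int32(13), array([339.7, 283.9])), (np.int32(20), array([368.2, 308. ]))]
vial 1.0 0 0
amp 1.0 0 0
cup 0.62 0 0
```

View pics/w7.png

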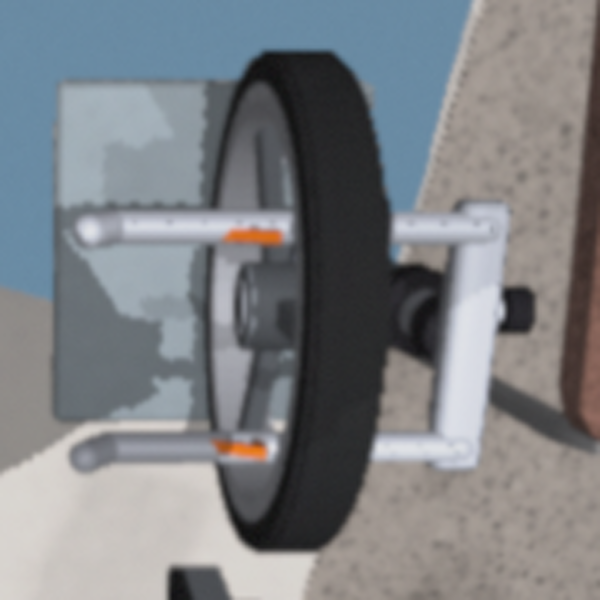

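Both catches sit at their original up positions in front of the rim, and no collar shows behind the tyre gap, so it is home. The vial and ampoule are unmoved. The cup's match is only 0.62, most likely because the gripper is behind or over it in that view. I'll check the cup from the top camera and then hand in.

```bash
python3 -m jog '[0,0,0,0,0,0,0,0,0,0,0,0,0,0,0,0,0,0,0,0,0,0,0,0,0,0,0,0,0,0,0,0,0,0,0,0,0,0,0,0,0,0,0,0,0,0,0,0]' | head -2
python3 - <<'E'
from h import *
a=cv2.imread('pics/top0.png');b=np.ascontiguousarray(manip.grab_frame('top')[:,:,::-1])
u,v=286,194;r=cv2.matchTemplate(b[v-20:v+21,u-20:u+21],a[v-12:v+13,u-12:u+13],cv2.TM_CCOEFF_NORMED);_,q,_,l=cv2.minMaxLoc(r);print(q,l[0]-8,l[1]-8)
if q>.7 and max(abs(l[0]-8),abs(l[1]-8))<=1: print(manip.close_job())
E
```

```text
t: 25.42
ee_pos: [0.3623, -0.2918, 0.3372]
0.995558500289917 0 0
the job is handed in; nothing more can be done
None
```

The wheel is hanging on the drying stand, home against the collars with both catches up in front of it. I handed the job in at about 25.5 s of the 61 s allowed.

- **Lift and landing:** I took the wheel by the top of its rim, carried it over the bystanders, brought it in over the tips and lowered it by feel. It touched the left arm first, so I shifted it about 2 mm towards that side until both arms carried it.
- **Slide:** I pushed it back over the catches, and at the end it stopped: the push along the arms rose to about 8.5 N with no further movement. The highest press on the arms I read was about 11 N. Then I eased off, let go and backed away.
- **Last checks:**
  - Both catches were back at their original picture positions.
  - After I let go, the wrist force was near zero.
  - The vial and ampoule matched their first pictures with no shift.
  - The cup matched poorly in the scene view (0.62), probably because the gripper was close to it there. In the top view it matched at 0.996 with no shift.
- **Not seen directly:** the right collar was hidden by the tyre. Contact there is inferred from the firm stop and the pictures, not seen.

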